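# Fit the mesh filter frame under the lip of the bench air filter unit

## Robot

A 6-joint arm with a two-finger parallel gripper is mounted at the origin on a cart in front of the work surface, level with it; the furniture and walls round the work are solid. World frame = base frame: x ahead of the robot, y to its left, z up, the work surface at z = 0. Lengths are in m, angles in rad, forces in N, time in s.
With the tool pointing down it reaches from about 0.325 to 0.775 m from the base axis. Payload 5.5 kg.
Tool frame: the origin (TCP) lies between the finger pads; the fingertips stand robot.tcp_to_tips ahead of it and the grasp point (between the pads) lies 2 mm behind it (robot.tcp_to_tips is the distance from the TCP to the fingertips, in m); z points along the fingers, y is the line along which they close (so a half turn about z gives the same grasp; the last joint's range is limited). The gripper opens to 88 mm and grips with 3 to 60 N. Pads are 20 mm wide; open, the fingers measure 115 mm over their backs; the gripper's body (75 mm by 178 mm) begins 61 mm behind the grasp point.
Start: joints at [1.051, 0.091, 1.231, -0, 1.82, -0.057], TCP at [0.268, 0.537, 0.24] pointing down, gripper open.
Joint ranges: [-2.87, 2.87], [-0.86, 2.18], [0.17, 2.46], [-1.51, 4.65], [0.06, 2.69], [-2.65, 2.65]. Speed limits (rad/s): [2.57, 2.57, 3.01, 3.14, 3.14, 3.14].

## Interface

Orientations are given as [roll, pitch, yaw] about the fixed x, y, z axes, in that order (R = Rz(yaw) Ry(pitch) Rx(roll)).
In Python, from cell import robot, cams gives the robot as it stands. Calls block until the motion is done:
- robot.move_ptp(position, orientation): joint-space move of the TCP to a pose.
- robot.servo_line(position, v=0.15, ori=None, contact_N=None): straight line of the TCP; ori=None keeps the orientation; v is the mean speed in m/s. With contact_N (N) it stops when the force on the tool has changed by that much, and returns True; else False.
- robot.goto_joints(angles): joint-space move.
- robot.let_go() and robot.close(effort=None): open the fingers fully, or close them until they stop; effort is the grip in N (None keeps the last).
- robot.dwell(seconds).
- robot.inverse_kinematics(position, orientation): joint angles nearest the present ones, or None.
- robot.get_state(): the state.
- cams.grab_frame(name): name is "scene" or "top" or "wrist"; returns the picture (384x512x3 uint8, red, green, blue); there is no depth.
- cams.calibration(name): a dict with "fx", "fy", "cx", "cy" (pixels), "R" (3x3) and "t" (3): a world point X has camera coordinates R X + t. Camera axes: x right, y down, z forward; pixel columns grow to the right and rows downward; lengths in m; the calibration is good to about 2 mm. A picture is of the moment at which its call begins: read the wrist's pose just before it. calibration takes no time and is no camera call; for the wrist camera it gives the pose at the moment of the call.
A pose or a line that the arm cannot do raises robot.Unreachable and nothing moves.
- robot.job_done(): hands the job in; it is judged then, once.
The state is a dict: "t": time; "qpos": joint angles; "qvel": joint speeds; "joint_torque": joint torques, N m; "tool_pos": TCP position; "eef_rot": TCP orientation; "contact_force": force on the tool from outside, world axes, zero at the start; "moment": the same for the moment, N m; "finger_gap": finger opening in m; "gripper_force": force on a finger pad.
Only numpy, scipy, OpenCV 4.12 (cv2) and the standard library are available. Lean on these libraries where they do the work, as an engineer would, in place of code of your own. Each camera call takes 0.05 s, during which the arm holds its last target. There are 200 camera calls.

## Task

Fit the mesh filter frame into the open well of the low white filter unit: take it by its grip bar, hook one short edge under the metal lip at the end of the well, then swing the other end down so that the frame lies flat on the floor of the well, and let go. There is also a solid blank plate with the same grip bar: leave that one where it lies.

Things in the scene. Friction and masses are not known exactly. Their poses are not given: they have to be found in the camera images.
- mesh_frame_grip (a point): Loose mesh filter frame, 0.15-0.27 kg: aluminium rim with wire mesh, 120 (x) x 90 (y) x 8 mm thick, lying flat; same either way round. Above its middle, along y, is a dark grey grip bar on two posts: 64 long (y), 14 thick (x), 24 mm high, spanning 46 to 70 mm above the frame's underside. Point: centre of the bar, 58 mm above the underside's centre; z points up out of the frame.
- blank_plate_grip (a point): Loose solid aluminium plate without mesh, otherwise the same size with the same dark grey grip bar; not to be used. Point: centre of its bar, 58 mm above its underside. Which of the two lies left and which right varies.
- filter_unit: Fixed low white filter unit, 180 (x) x 150 (y) x 60 mm. Origin: centre of its underside; +x points to its lip end, roughly away from the robot. Open well in its top, centred on the origin: 140 (x) x 110 (y) mm, floor at z = 30 mm; near and side walls 20 mm thick, up to z = 50 mm. With the frame seated its bar centre is within 10 mm of x = y = 0, at z = 88 mm.
- lip_edge (a point): Middle of the lower free edge of the unit's flat aluminium lip, 55 mm above the unit's underside, 40 mm from its origin along x; axes as the unit. The lip is 5 mm thick and covers the last 30 mm of the well, to its far wall, over the full width. The frame does not go in level: slide its edge under the lip tilted 10 to 18 degrees, lip end down, then turn it flat.

How it is judged:
At the end, for the whole second after the job is handed in: The mesh frame lies at rest and flat (within 3.4 degrees) on the floor of the well, one short edge under the lip: its bar centre within 14 mm of the well's centre in x and y and within 5 mm of 88 mm above the unit's underside. The blank plate's bar is within 30 mm of where it was at the start (z of mesh_frame_grip in the frame of filter_unit between 0.083 and 0.093 m and x of mesh_frame_grip in the frame of filter_unit between -0.014 and 0.014 m and y of mesh_frame_grip in the frame of filter_unit between -0.014 and 0.014 m and angle between mesh_frame_grip's own z axis and vertical below 0.06 rad and linear speed of mesh_frame below 0.02 m/s and distance of blank_plate_grip from where it was at the start of the episode below 0.03 m); the robot touches nothing.
It also fails if it takes over 38 s, if anything falls off the work surface, if the arm or the gripper's body presses on something with over 40 N, if the wrist force passes 120 N, or if a joint passes its speed limit or range.

## Working session

There is one attempt and no reset: what is moved stays moved. The work goes in short steps, each a Python script; the robot and the scene stay as the last script left them, time stands still between calls to the robot, and variables do not carry over. Pictures are saved under pics/ and viewed, at most 10 in all, crops included, and the job is handed in when it is done.

```bash
mkdir -p pics
python3 - <<'E'
from cell import robot,cams
import cv2,numpy as np
a=[cams.grab_frame(n) for n in("top","scene")]
for n,i in zip(("top","scene"),a): cv2.imwrite(f"pics/{n}0.png",i[:,:,::-1])
for n in("top","scene"): print(n,cams.calibration(n))
print(robot.tcp_to_tips,robot.get_state())
E
```

```text
top {'fx': 443.7520039799112, 'fy': 443.7520039799112, 'cx': 249.7635438049992, 'cy': 188.5869471909873, 'R': array([[ 0.0241454 , -0.99968102,  0.00740618],
       [-0.99191467, -0.02487976, -0.12444392],
       [ 0.12458849, -0.00434156, -0.992199  ]]), 't': array([-0.0233742 ,  0.53632882,  1.18446141])}
scene {'fx': 356.46363851020544, 'fy': 356.46363851020544, 'cx': 258.3808583429371, 'cy': 191.57393540452875, 'R': array([[ 0.44177831, -0.89697482, -0.01637374],
       [-0.52425129, -0.24330763, -0.81606494],
       [ 0.72800584,  0.36910374, -0.57772824]]), 't': array([-0.23554631,  0.35442082,  0.52966298])}
0.017 {'t': 0.1, 'qpos': array([ 1.05129781e+00,  9.18453569e-02,  1.23175928e+00, -3.60952412e-05,
        1.81980720e+00, -5.66571992e-02]), 'qvel': array([-0.00152221, -0.00119638, -0.00338995,  0.00160706, -0.00050289,
       -0.00073684]), 'joint_torque': array([ 2.84362090e-03, -4.47852445e+01, -4.07573926e+01,  6.98943017e-02,
        2.83469155e-02, -9.09046867e-05]), 'tool_pos': array([0.267768  , 0.53667442, 0.23858643]), 'eef_rot': array([-3.13977441e+00, -6.80723931e-05,  2.67874241e+00]), 'contact_force': array([ 0.29217679, -0.69161972, -0.29556054]), 'moment': array([-0.00730185, -0.01620868,  0.0302685 ]), 'gripper_force': 0.0, 'finger_gap': 0.08813542193193673}
```

View pics/top0.png

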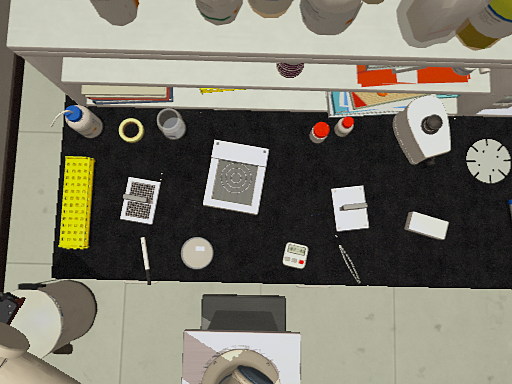

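View pics/scene0.png

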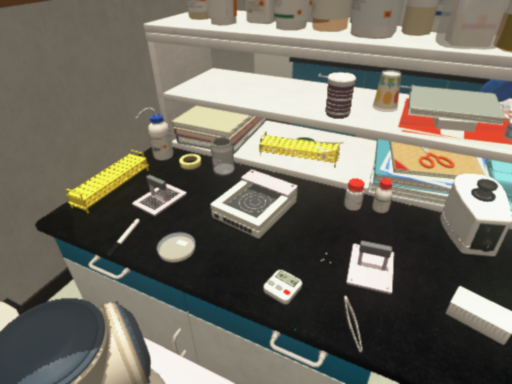

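The top view shows the mesh frame at about (140,200), the unit at (237,177) with its lip at the upper end, and the blank plate at (350,208). Next I'll locate them roughly, then look closer with the wrist camera.

```bash
cat > h.py <<'E'
from cell import robot,cams
import cv2,numpy as np
def ray(c,u,v,z):
    d=c["R"].T@np.array([(u-c["cx"])/c["fx"],(v-c["cy"])/c["fy"],1]); o=-c["R"].T@c["t"]
    return o+d*(z-o[2])/d[2]
def proj(c,X):
    p=c["R"]@np.asarray(X)+c["t"]; return np.array([c["fx"]*p[0]/p[2]+c["cx"],c["fy"]*p[1]/p[2]+c["cy"]])
E
python3 - <<'E'
from h import *
i=cv2.imread("pics/top0.png"); c=cams.calibration("top")
m=(i.min(2)>120).astype(np.uint8)
for n,(x,y,w,h),z in(("mesh",(112,168,56,64),.008),("unit",(195,132,80,90),.055),("blank",(325,180,52,60),.008)):
    s=np.zeros_like(m); s[y:y+h,x:x+w]=m[y:y+h,x:x+w]
    ct=max(cv2.findContours(s,0,2)[0],key=cv2.contourArea)
    P=np.array([ray(c,*p[0],z)[:2] for p in ct],np.float32)
    r=cv2.minAreaRect(P); print(n,r,cv2.boxPoints(r).round(3).tolist())
for u,v in((138,197),(354,207)): print(ray(c,u,v,.058))
print(ray(c,237,112,0), cams.calibration("wrist"))
E
```

```text
mesh ((0.5007333159446716, 0.2968902289867401), (0.0950363427400589, 0.11938260495662689), 81.58685302734375) [[0.4350000023841858, 0.2590000033378601], [0.5529999732971191, 0.2409999966621399], [0.5669999718666077, 0.33500000834465027], [0.4490000009536743, 0.3529999852180481]]
unit ((0.5668240785598755, 0.029410913586616516), (0.151559978723526, 0.18240894377231598), 81.49930572509766) [[0.4650000035762787, -0.03200000151991844], [0.6460000276565552, -0.05900000035762787], [0.6679999828338623, 0.09099999815225601], [0.4880000054836273, 0.11800000071525574]]
blank ((0.49335575103759766, -0.2908695936203003), (0.11918104439973831, 0.09220881760120392), 7.647787570953369) [[0.42800000309944153, -0.2529999911785126], [0.4399999976158142, -0.3440000116825104], [0.5590000152587891, -0.32899999618530273], [0.5460000038146973, -0.2370000034570694]]
[0.50347069 0.28861164 0.058     ]
[ 0.49095901 -0.29055725  0.058     ]
[0.76249916 0.03184366 0.        ] {'fx': 323.7517541258831, 'fy': 323.7517541258831, 'cx': 255.37753688484605, 'cy': 193.34312604742354, 'R': array([[ 0.44629222,  0.89488396, -0.00243869],
       [ 0.86362361, -0.42998499,  0.26318659],
       [ 0.23447286, -0.11956424, -0.96474187]]), 't': array([-0.59838069, -0.03172246,  0.3908525 ])}
```

Run:
```python
from h import *
import pickle
psi=np.pi/2-.148
D={}
for n,p in(("unit",[.567,.03,.30]),("mesh",[.502,.295,.24])):
    robot.move_ptp(p,[np.pi,0,psi]); robot.dwell(.2)
    D[n]=cams.calibration("wrist"); cv2.imwrite(f"pics/w_{n}.png",cams.grab_frame("wrist")[:,:,::-1])
pickle.dump(D,open("cal.pkl","wb"))
s=robot.get_state();print(s["t"],s["tool_pos"],s["eef_rot"],s["qpos"])
cv2.imwrite("pics/pair.png",np.hstack([cv2.resize(cv2.imread(f"pics/w_{n}.png"),(400,300)) for n in("unit","mesh")]))
```

```text
3.8083 [0.50269789 0.29399687 0.24037609] [ 3.14098357e+00 -2.69735897e-04  1.42099157e+00] [ 4.70856808e-01  4.28436880e-02  1.27976731e+00 -1.39037464e-04
  1.81832930e+00  6.20627541e-01]
```

View pics/w_unit.png

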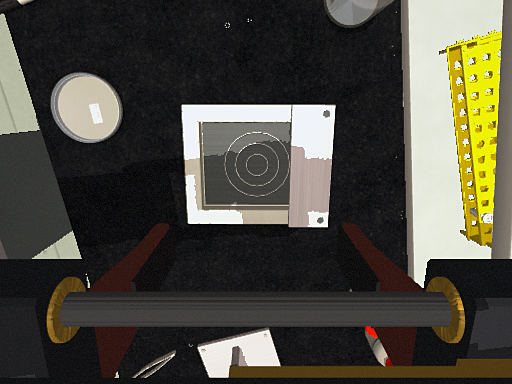

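View pics/w_mesh.png

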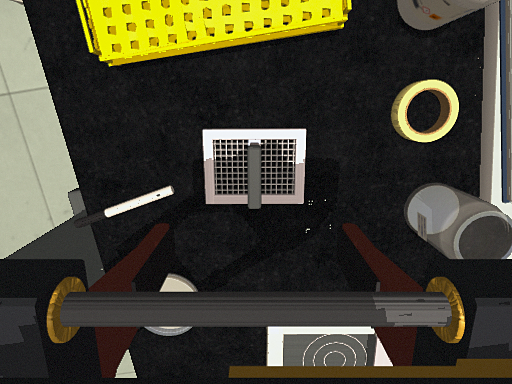

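The unit view shows its outer corners at about (182,104), (335,104), (327,228) and (187,227), with the lip edge at column ~290. The mesh view shows the frame corners at about (203,129), (306,128), (304,204) and (206,204), with the bar at column ~254.

Run:
```python
from h import *
import pickle
D=pickle.load(open("cal.pkl","rb"))
for n,(x,y,w,h),z in(("mesh",(190,115,130,95),.008),("unit",(170,95,180,138),.055)):
    i=cv2.imread(f"pics/w_{n}.png"); c=D[n]
    s=np.zeros(i.shape[:2],np.uint8); s[y:y+h,x:x+w]=(i.min(2)>110)[y:y+h,x:x+w]
    ct=cv2.convexHull(np.vstack([k for k in cv2.findContours(s,0,2)[0] if cv2.contourArea(k)>60]))
    P=np.array([ray(c,*p[0],z)[:2] for p in ct],np.float32)
    r=cv2.minAreaRect(P); print(n,r,cv2.boxPoints(r).round(4).tolist())
c=D["unit"]
print("near wall top corners",ray(c,182,104,.05),ray(c,187,227,.05),"lip far corners",ray(c,335,104,.06),ray(c,327,228,.06))
print("lip edge",ray(c,291,104,.06),ray(c,289,228,.06))
c=D["mesh"]; print("bar ends top",ray(c,254,140,.07),ray(c,254.5,208,.07)); print(ray(D["unit"],403,190,0))
```

```text
mesh ((0.5006606578826904, 0.2943912446498871), (0.08875458687543869, 0.11964251101016998), 81.40817260742188) [[0.4348999857902527, 0.25940001010894775], [0.5532000064849854, 0.24160000681877136], [0.5663999915122986, 0.3292999863624573], [0.4481000006198883, 0.3472000062465668]]
unit ((0.5684299468994141, 0.026737745851278305), (0.1501305103302002, 0.17951712012290955), 81.4522705078125) [[0.4684999883174896, -0.03420000150799751], [0.6460000276565552, -0.06080000102519989], [0.6682999730110168, 0.08760000020265579], [0.49079999327659607, 0.11429999768733978]]
near wall top corners [0.49131491 0.11490799 0.05      ] [ 0.4660731  -0.03748824  0.05      ] lip far corners [0.6670917  0.08893473 0.06      ] [ 0.64459519 -0.06128549  0.06      ]
lip edge [0.61716254 0.0963053  0.06      ] [ 0.59682469 -0.05423408  0.06      ]
bar ends top [0.50660598 0.33220864 0.07      ] [0.49672195 0.26385377 0.07      ]
[ 0.76716811 -0.04482434  0.        ]
```

```bash
cat >> h.py <<'E'
from scipy.spatial.transform import Rotation as Ro
U=np.array([.5675,.0268,0]); YU=np.radians(-8.5)
def pose(xl,zl,th):
    "TCP pose for leading bottom edge at unit (xl,zl), tilt th deg"
    t=np.radians(th); Rf=Ro.from_euler('z',YU)*Ro.from_euler('y',t)
    p=U+Ro.from_euler('z',YU).apply([xl,0,zl])+Rf.apply([-.060,0,.056])
    return p,(Rf*Ro.from_euler('z',np.pi/2)*Ro.from_euler('x',np.pi)).as_euler('xyz')
E
python3 - <<'E'
from h import *
o=[np.pi,0,np.pi/2-np.radians(8.6)]
p=np.array([.5015,.2965,.056])
robot.servo_line(p+[0,0,.05],v=.2,ori=o)
robot.servo_line(p,v=.1)
robot.close(effort=40)
s=robot.get_state();print(s["t"],s["tool_pos"],s["finger_gap"],s["gripper_force"])
robot.servo_line(p+[0,0,.14],v=.2)
s=robot.get_state();print(s["t"],s["tool_pos"],s["finger_gap"],s["gripper_force"],s["contact_force"])
P,O=pose(.062-.058,.034+.0145+.04,14)
robot.move_ptp(P+[0,0,.04],O); robot.dwell(.2)
s=robot.get_state();print(s["t"],s["tool_pos"],P,s["finger_gap"],s["contact_force"],s["moment"])
cv2.imwrite("pics/s2.png",cams.grab_frame("scene")[80:300,130:400,::-1].repeat(2,0).repeat(2,1))
E
```

```text
6.4 [0.50152737 0.29648056 0.05598508] 0.014038859716755359 39.998340010643005
7.25 [0.50100678 0.29626819 0.19417795] 0.013604395259267417 39.99794840812683 [-0.47341003 -0.18004781 -2.56489051]
8.4833 [0.52720399 0.03425882 0.19747529] [0.52727661 0.03281143 0.15735187] 0.01376771299699438 [ 0.50231718  0.09637319 -1.7668113 ] [-0.08451241 -0.10916333  0.01146463]
```

View pics/s2.png

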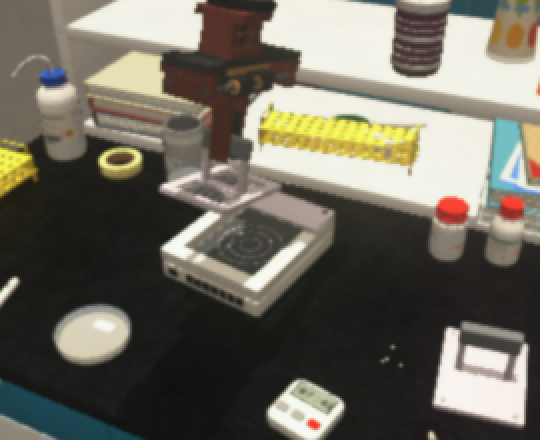

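The frame is held and tilted with its lip end down, above the unit. Next I'll slide it under the lip and swing it flat.

Run:
```python
from h import *
def st(k):
    s=robot.get_state();print(k,round(s["t"],2),s["tool_pos"].round(4),s["contact_force"].round(1),s["moment"].round(2),round(s["finger_gap"],4))
P,O=pose(.062-.056,.034+.014,14)
h=robot.servo_line(P,v=.12,ori=O,contact_N=10);st(("down",h))
P,O=pose(.062,.034,14)
if not h:
    h=robot.servo_line(P,v=.06,ori=O,contact_N=10);st(("slide",h,P))
    cv2.imwrite("pics/s3.png",cams.grab_frame("scene")[80:300,130:400,::-1].repeat(2,0).repeat(2,1))
    if not h:
        for th,xl,zl in((10,.0615,.034),(6,.061,.0335),(3,.0605,.033),(0,.060,.033)):
            P,O=pose(xl,zl,th); h=robot.servo_line(P,v=.05,ori=O,contact_N=12);st((th,h,P.round(4)))
            if h: break
```

```text
('down', False) 9.36 [0.5296 0.0325 0.1177] [ 0.6 -0.2 -1.5] [-0.03 -0.18 -0.04] 0.0139
('slide', False, array([0.58463953, 0.02423848, 0.10285187])) 10.47 [0.5845 0.0243 0.103 ] [-0.1  0.4 -1.4] [-0.1  -0.11 -0.01] 0.0133
(10, False, array([0.5795, 0.025 , 0.0996])) 10.79 [0.5789 0.0252 0.1003] [ 0.1  0.2 -0.8] [-0.07 -0.1   0.02] 0.0139
(6, False, array([0.5746, 0.0257, 0.0955])) 11.07 [0.5742 0.0258 0.0959] [ 0.1  0.1 -1.3] [-0.15 -0.03 -0.02] 0.0139
(3, False, array([0.571 , 0.0263, 0.0921])) 11.32 [0.5708 0.0263 0.0923] [-0.   0.2 -2.4] [-0.04  0.04 -0.08] 0.0138
(0, False, array([0.5675, 0.0268, 0.089 ])) 11.57 [0.5673 0.0268 0.0892] [-0.6 -0.2 -0.5] [-0.05  0.08 -0.03] 0.0139
```

View pics/s3.png

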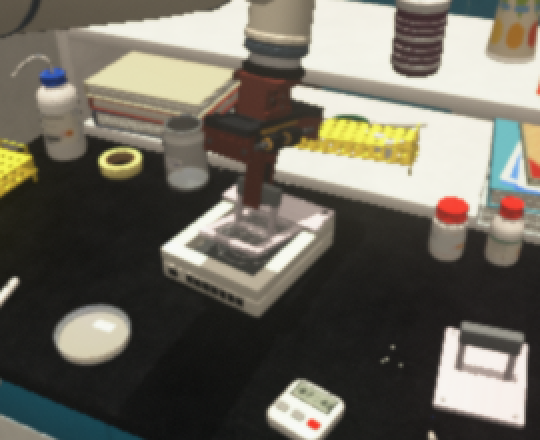

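The picture shows the frame's leading edge under the lip with no contact. It has since been turned flat about 3 mm above the floor. Now I'll lower it to contact, release, retreat and check.

Run:
```python
from h import *
P,O=pose(.060,.027,0)
h=robot.servo_line(P,v=.015,ori=O,contact_N=4)
s=robot.get_state();print(h,s["t"],s["tool_pos"],s["contact_force"])
robot.let_go(); robot.dwell(.2)
robot.servo_line(P+[0,0,.22],v=.15)
robot.move_ptp([.567,.03,.30],[np.pi,0,np.pi/2-.148]); robot.dwell(.3)
c=cams.calibration("wrist"); i=cams.grab_frame("wrist")[:,:,::-1]; cv2.imwrite("pics/w4.png",i)
R=Ro.from_euler('z',YU)
print(robot.get_state()["t"],"expected bar top ends",[proj(c,U+R.apply([0,y,.1])).round(1) for y in(-.032,.032)])
print("frame near corners",[proj(c,U+R.apply([-.06,y,.038])).round(1) for y in(-.045,.045)])
```

```text
True 11.8833 [0.56807036 0.0266835  0.08589178] [0.8066677  0.07483052 4.14569688]
15.5 expected bar top ends [array([256.9, 203.7]), array([257. , 146.1])]
frame near corners [array([210.8, 199.2]), array([208.2, 129.4])]
```

View pics/w4.png

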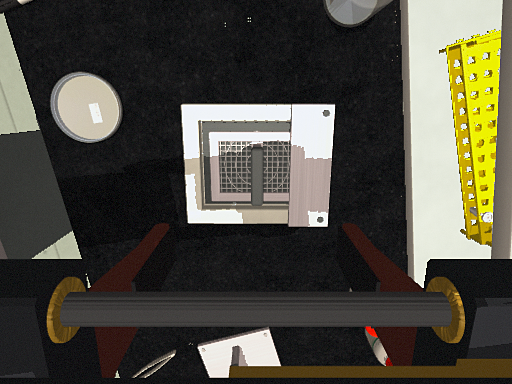

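The bar is at column ~257, rows 143–206, and the near rim is at column ~210, both where a seated frame should appear. The far edge is under the lip.

```bash
python3 -c "
from cell import robot
print(robot.job_done())"
```

```text
the job is handed in; nothing more can be done
None
```

The mesh frame is seated flat in the well with one short edge under the lip and the gripper clear of it. The blank plate was not touched, and I handed the job in about 15.5 s into the 38 s limit; no verdict came back.

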